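# Pin the chain gauge and hold it drawn to its mark

### The job

On the goldsmith's bench, take the red-headed steel pin from its wooden block and push it down through the aligned holes of the green chain gauge's fork and lug until its head is fully home, so the tube is anchored. Then pull the gauge's black post to draw the sprung rod out until its yellow pointer is level with the red cursor on the rule, and finish while still holding it there, so that a chain can be fitted. Leave the cursor where it is set and the steel block, ring, hammer and tub undisturbed.

Things in the scene. Friction and masses are not known exactly. Their poses are not given: they have to be found in the camera images.
- gauge: Chain gauge fixed to the bench: green base 320 x 110 x 12 mm (x from -150 to +170 mm). Origin at bench level; x is the direction in which the rod pulls out, y points to the side without the rule, z up. An aluminium tube 28 mm in diameter lies along x, axis 51 mm high, from x = -98 to its brass mouth at x = +32 mm, in two saddles. Only the black post is higher than 67 mm.
- fork_hole (a point): Centre of the pin hole in the fork's top face, at (-115, 0, 66) mm in the gauge frame. Two level 40 x 40 mm steel fork plates (heights 36 to 44 and 58 to 66 mm) with the tube's lug between them; vertical round holes in line, 12.5 mm in diameter. When home, the pin's flange rests on this face.
- pin_grip (a point): Grip centre of the loose pin (about 70 g), on its axis, 27 mm above its flange's underside; z axis up the pin. Red grip 14 mm in diameter, 5 to 43 mm above the flange's underside; steel flange 22 mm in diameter, 5 mm thick; shank 10 mm in diameter, 36 mm long below the flange, its last 8 mm tapering to 5 mm.
- pin_block: Light wooden block 64 x 64 x 45 mm, fixed; origin at the centre of its underside. The pin stands upright at the start in its central hole (40 mm deep, 13 mm wide), flange on the block's top.
- pin_seat (a point): Centre of the underside of the pin's flange, on the pin axis; level with the fork's top face when the pin is home.
- pull_post (a point): Grip centre of the black upright post on the rod's end, on the post's axis, 92 mm above the bench. The post is 16 mm in diameter above 72 mm, 18 mm below, top at 110 mm; the rod (12 mm in diameter, axis 51 mm high) joins it from the tube. At rest the post stands at x = +65 mm in the gauge frame.
- pointer_tip (a point): Free end of the yellow pointer, a 3 mm wide bar at 34 mm height which points from the post 40 mm sideways (-y of the gauge) to the rule; level with the post's axis along x.
- cursor_mark (a point): Mark on the red cursor (5 mm along x, 14 mm across, top at 38 mm) that sits on the rule beside the rod, at y = -43 mm in the gauge frame, 34 mm above the bench. Its axes are parallel to the gauge's. The pointer is level with it when both have the same x in the gauge frame.
- gauge_rod (a joint): How far the rod is drawn out of the tube, in m: 0 at rest, to 0.10. Its spring pulls back with about 4.5 N at rest and 0.9 N more for each 10 mm, and draws the rod home when let go.
- gauge_tube (a joint): How far the tube has slid in its saddles towards the pull, in m: 0 with the holes in line, to 0.06. Without the pin the tube slides along with the rod (about 1 N of friction); with it, it can give 2 to 3 mm of play.
- gauge_cursor (a joint): Where the red cursor is set, in m: the rod extension at which the pointer is level with it (the tube being at 0). Different each time, 0.045 to 0.08; held by 4 N of friction.
- bench_block: Loose dark steel block 50 x 50 x 30 mm, not to be disturbed; origin at the centre of its underside.
- gold_ring: Loose gold ring 25 mm across and 6 mm high lying flat, not to be disturbed.
- hammer: Loose hammer lying on the bench, not to be disturbed.
- tub: Loose white plastic tub 90 mm across, 45 mm high, not to be disturbed.
Not all that is in view belongs to the job. What is shaped like the part that bears pin_grip but pink or turquoise is not meant.

How it is judged:
By the outcome, as a careful person would: the job done as asked, in the order asked, and still so for the second after the job is handed in, while the arm keeps its last pose, push and grip.
It also fails if it takes over 48 s, if anything falls off the work surface, if the arm or the gripper's body presses on something with over 40 N, if the wrist force passes 120 N, or if a joint passes its speed limit or range.

### The arm

A 7-joint arm with a two-finger parallel gripper is mounted at the origin on the work surface. World frame = base frame: x ahead of the robot, y to its left, z up, the work surface at z = 0. Lengths are in mm, angles in rad, forces in N, time in s.
With the tool pointing down it reaches from about 425 to 875 mm from the base axis. Payload 8.4 kg.
Tool frame: the origin (TCP) lies at the very end of the fingers, on their centre line; the grasp point (between the pads) lies 19 mm behind it; z points along the fingers, y is the line along which they close (so a half turn about z gives the same grasp; the last joint's range is limited). The gripper opens to 85 mm and grips with 20 to 120 N. Pads are 22 mm wide; open, the fingers measure 114 mm over their backs; the gripper's body (76 mm by 85 mm) begins 54 mm behind the grasp point. The pads swing forward as they close: fully open they stand 13 mm farther back than shut.
Start: joints at [-1.373, 0.333, 0.04, 1.465, -0.013, 1.343, -0.059], TCP at [190.102, 621.551, 231.308] pointing down, gripper open.
Joint ranges: [-2.58, 2.58], [-0.38, 2.09], [-1.3, 1.39], [0.25, 2.4], [-1.5, 4.64], [0.08, 2.09], [-2.65, 2.65]. Speed limits (rad/s): [2.22, 2.22, 2.79, 2.79, 3.14, 3.14, 3.14].

### API

Orientations are given as [roll, pitch, yaw] about the fixed x, y, z axes, in that order (R = Rz(yaw) Ry(pitch) Rx(roll)).
In Python, from workcell import arm gives the robot as it stands.
- The arm moves only by the shell command python3 -m jog 'ROWS'. ROWS is JSON, a list that holds one entry, the list of rows, each a list of 7 numbers: the shift along the tool's x, y, z in m, then the turn, a rotation vector about the tool's x, y, z in rad, then the opening, from 0 (shut) to 1 (fully open). A call has 1 to 5 rows; each row is the pose to reach, as a shift and turn from the pose commanded when the call began, along the tool's axes at that moment; what a row does not reach only later rows make up. A row lasts 1/8 s, in which the tool goes at most 62.5 mm and 10.7 degrees, less where a joint would pass 70% of its speed; a pose out of reach is approached as far as the arm can. A call with a gripper value outside its range is refused whole. The fingers move at their own pace and stop on an object; the grip force is fixed at half the most. Time passes only in rows, so rows that repeat a pose let the fingers close. It gives the time, the measured TCP pose, the force, the opening and the grip force at its end, in the units of the state.
- arm.get_obs(): the state, without advancing time (a new reading comes with each control period).
- arm.snapshot(name): name is "side" or "top" or "wrist"; returns a dict with "pixels" (384x512x3 uint8, blue, green, red), "camera_matrix" (3x3 intrinsics, pixels), "eye" and "attitude" of the camera in the world; the wrist camera has in their place "mount" (4x4, takes a point from camera to tool coordinates, whose origin is the TCP and whose axes are the flange's). Camera axes: x right, y up, looking along -z (the intrinsics and any distortion apply to the point x, -y, -z); pixel columns grow to the right and rows downward; lengths in mm; the calibration is good to about 2 mm. A picture is of the moment at which its call begins: read the wrist's pose just before it. There is no depth.
- arm.sign_off(): hands the job in; it is judged then, once.
The state is a dict: "time_s": time; "joint_positions": joint angles; "dq": joint speeds; "effort": joint torques, N m; "position": TCP position; "tcp_rot": TCP orientation; "ft_force": force on the tool from outside, world axes, zero at the start; "wrist_torque": the same for the moment, N m; "opening": finger opening in mm; "grasp_force": force on a finger pad.
Only numpy, scipy, OpenCV 4.12 (cv2) and the standard library are available. Lean on these libraries where they do the work, as an engineer would, in place of code of your own. Each camera call takes 0.05 s, during which the arm holds its last target. There are 200 camera calls.

## Working session

There is one attempt and no reset: what is moved stays moved. The work goes in short steps, Python scripts to look and compute and a shell command to move; the robot and the scene stay as the last step left them, time stands still between calls to the robot, and variables do not carry over. Pictures are saved under pics/ and viewed, at most 12 in all, crops included, and the job is handed in when it is done.

```bash
mkdir -p pics; ls; python3 - <<'E'
from workcell import arm
import cv2
o=arm.get_obs(); print(o)
for n in("side","top"):
    s=arm.snapshot(n); cv2.imwrite(f"pics/{n}0.png",s["pixels"]); print(n,{k:v for k,v in s.items() if k!="pixels"})
E
```

```text
pics
{'time_s': 0.0, 'joint_positions': array([-1.37317729,  0.33392357,  0.03985028,  1.46630088, -0.01340426,
        1.34333088, -0.05851033]), 'dq': array([-0.00176744,  0.00029784,  0.00102435, -0.00091293, -0.00017599,
       -0.00092059, -0.00064922]), 'effort': array([ 1.39267177e-04, -6.58552408e+01,  1.36551674e+00, -4.05566597e+01,
        1.68519438e-02,  1.23562655e-02,  4.39435530e-05]), 'position': array([189.98456348, 621.11090735, 230.39828656]), 'tcp_rot': array([-3.13989888e+00,  1.03348343e-04,  2.84476702e+00]), 'ft_force': array([ 0.40864033, -0.45366134, -0.48174411]), 'wrist_torque': array([-0.00470632,  0.01827236, -0.005118  ]), 'grasp_force': 0.0, 'opening': 85.39355268309714}
side {'camera_matrix': array([[481.42537492,   0.        , 255.31831597],
       [  0.        , 481.42537492, 193.17629008],
       [  0.        ,   0.        ,   1.        ]]), 'eye': array([ 434.45103076, -855.08122355,  889.49601013]), 'attitude': array([ 0.82469467, -0.00455515, -0.14076417])}
top {'camera_matrix': array([[452.38280888,   0.        , 268.7318259 ],
       [  0.        , 452.38280888, 192.40560392],
       [  0.        ,   0.        ,   1.        ]]), 'eye': array([ 442.97828843,  -20.83118587, 1167.35627003]), 'attitude': array([ 1.13952943e-01,  1.12467687e-03, -1.56275538e+00])}
```

View pics/top0.png

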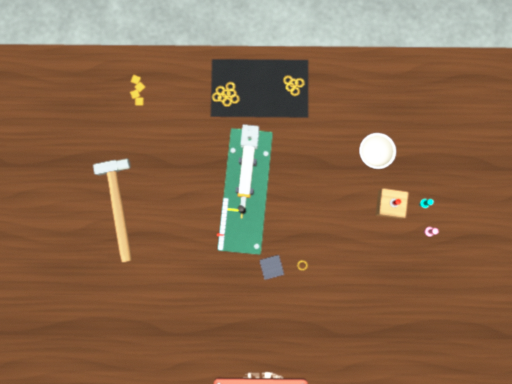

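View pics/side0.png

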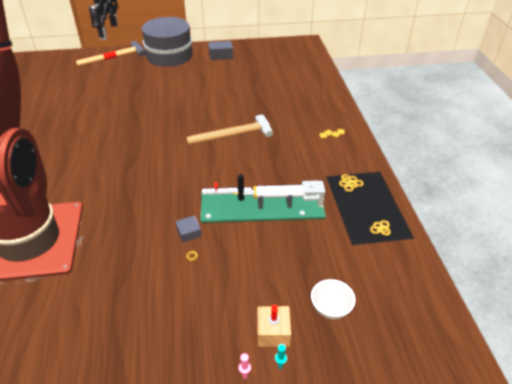

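The top view shows the gauge at (246,190) with its fork at (250,133), its post at (242,210) and its red cursor at (221,235). There are three pin-like things: red-headed in the wooden block (397,202), turquoise (427,203) and pink (431,231). The red one in the block fits the description. I'll measure next and confirm with a crop.

```bash
cat > h.py <<'E'
import numpy as np, cv2
from scipy.spatial.transform import Rotation as R
from workcell import arm
def cam(s,pose=None):
    K=s["camera_matrix"]
    if "eye" in s: return K,R.from_euler("xyz",s["attitude"]).as_matrix(),np.array(s["eye"])
    p,r=pose; T=R.from_euler("xyz",r).as_matrix(); M=np.array(s["mount"])
    return K,T@M[:3,:3],T@M[:3,3]+p
def ray(c,uv):
    K,A,e=c; u,v=uv
    return A@np.array([(u-K[0,2])/K[0,0],-(v-K[1,2])/K[1,1],-1.])
def onz(c,uv,z):
    d=ray(c,uv); return c[2]+d*(z-c[2][2])/d[2]
def tri(c1,p1,c2,p2):
    d1,d2=ray(c1,p1),ray(c2,p2); A=np.c_[d1,-d2]
    t=np.linalg.lstsq(A,c2[2]-c1[2],rcond=None)[0]
    a,b=c1[2]+t[0]*d1,c2[2]+t[1]*d2; return (a+b)/2,np.linalg.norm(a-b)
def proj(c,P):
    q=c[1].T@(np.asarray(P)-c[2]); return c[0][0,2]-c[0][0,0]*q[0]/q[2], c[0][1,2]+c[0][1,1]*q[1]/q[2]
def blobs(im,lo,hi,amin=6):
    h=cv2.cvtColor(im,cv2.COLOR_BGR2HSV)
    m=cv2.inRange(h,np.array(lo),np.array(hi))
    if lo[0]==0: m|=cv2.inRange(h,np.array([174,lo[1],lo[2]]),np.array([180,hi[1],hi[2]]))
    n,l,st,ce=cv2.connectedComponentsWithStats(m)
    return m,[(st[i].tolist(),ce[i].round(1).tolist()) for i in range(1,n) if st[i][4]>=amin]
def wrist(name):
    o=arm.get_obs(); s=arm.snapshot("wrist"); cv2.imwrite(f"pics/{name}.png",s["pixels"])
    return s["pixels"],cam(s,(o["position"],o["tcp_rot"])),o
E
python3 - <<'E'
from h import *
S={n:arm.snapshot(n) for n in("top","side")}; C={n:cam(S[n]) for n in S}
for n in S:
    im=S[n]["pixels"]
    print(n,"red",blobs(im,(0,170,120),(6,255,255))[1])
    m,b=blobs(im,(65,90,40),(90,255,200),300); print("green",b)
    m=cv2.morphologyEx(m,cv2.MORPH_CLOSE,np.ones((25,25)))
    c=max(cv2.findContours(m,0,2)[0],key=cv2.contourArea)
    P=np.array([onz(C[n],p[0],12)[:2] for p in c],np.float32)
    r=cv2.minAreaRect(P); print(r, cv2.boxPoints(r))
    print("black",blobs(im[150:230,150:300] ,(0,0,0),(180,255,45),8)[1])
    print("yellow",blobs(im[150:250,180:330] ,(22,150,120),(34,255,255),4)[1])
t=S["top"]["pixels"]; s=S["side"]["pixels"]
a=cv2.resize(t[180:250,370:450],None,fx=5,fy=5,interpolation=2); b=cv2.resize(s[290:384,230:310],None,fx=5,fy=5,interpolation=2)
b=b[:350] if 0 else cv2.resize(b,(300,350)); cv2.imwrite("pics/pins.png",np.hstack([a,b]))
E
```

```text
top red [([394, 199, 7, 5, 21], [396.8, 201.4]), ([217, 233, 2, 3, 6], [217.5, 234.0])]
green [([224, 129, 18, 79, 906], [233.1, 169.3]), ([223, 131, 49, 123, 2597], [250.8, 206.2])]
((581.0860595703125, 42.507720947265625), (107.51231384277344, 316.4839782714844), 84.89822387695312) [[418.6907      3.0362244]
 [733.9209    -25.10717  ]
 [743.48145    81.97922  ]
 [428.25122   110.12261  ]]
black []
yellow [([58, 44, 12, 3, 17], [63.7, 45.1]), ([48, 59, 11, 2, 16], [53.6, 59.4])]
side red [([0, 48, 9, 3, 13], [4.2, 49.2]), ([104, 51, 13, 9, 85], [109.7, 54.8]), ([8, 128, 11, 14, 30], [12.9, 132.9]), ([0, 165, 5, 3, 6], [1.7, 166.0]), ([0, 168, 5, 15, 43], [2.4, 173.8]), ([214, 182, 4, 6, 21], [215.6, 184.6]), ([0, 192, 7, 16, 32], [2.8, 200.8]), ([78, 204, 4, 18, 26], [79.7, 212.7]), ([75, 224, 4, 14, 24], [76.5, 230.7]), ([72, 245, 3, 13, 19], [73.2, 250.3]), ([70, 259, 3, 6, 9], [71.3, 261.3]), ([69, 266, 3, 5, 7], [69.9, 267.9]), ([272, 304, 5, 16, 72], [273.9, 311.2])]
green [([201, 194, 124, 28, 2564], [255.9, 208.4])]
((581.6287841796875, 33.714073181152344), (99.29754638671875, 315.7289123535156), 84.88499450683594) [[419.96655    -1.6625595]
 [734.4381    -29.811417 ]
 [743.291      69.090706 ]
 [428.81946    97.23956  ]]
black [([89, 27, 4, 22, 78], [90.4, 37.3])]
yellow []
```

View pics/pins.png

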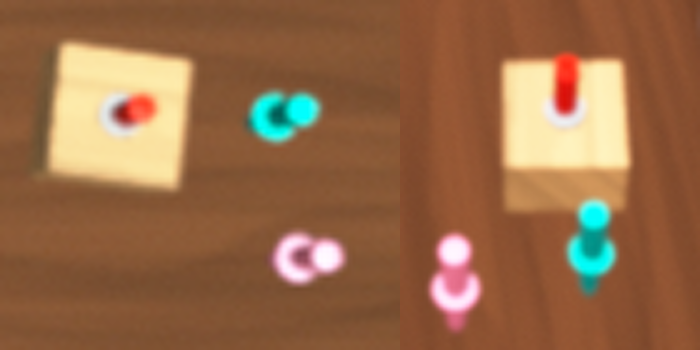

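The crop shows the red pin in the wooden block at top (397,202) and side (274,311). The turquoise and pink ones stand loose on the bench, so they're decoys. Next I'll compute positions.

```bash
cat >> h.py <<'E'
O=np.array([591.,41.6]); Y=np.deg2rad(174.9)
def gx(P): # world -> gauge frame
    d=np.asarray(P)[:2]-O; c,s=np.cos(Y),np.sin(Y); return np.array([c*d[0]+s*d[1],-s*d[0]+c*d[1]])
def gw(x,y): c,s=np.cos(Y),np.sin(Y); return O+[c*x-s*y,s*x+c*y]
def togo(target,yaw=None):
    o=arm.get_obs(); T=R.from_euler("xyz",o["tcp_rot"])
    d=T.inv().apply(np.asarray(target)-o["position"])/1000
    r=None if yaw is None else (T.inv()*R.from_euler("xyz",[np.pi,0,yaw])).as_rotvec().round(4)
    print("t",o["time_s"],"pos",o["position"].round(1),"rpy",o["tcp_rot"].round(4),"shift",d.round(4),"turn",r)
E
python3 - <<'E'
from h import *
C={n:cam(arm.snapshot(n)) for n in("top","side")}
p,e=tri(C["top"],(396.8,201.4),C["side"],(273.9,311.2)); print("pin tri",p,e)
print("pin top z88",onz(C["top"],(397.8,201.2),88),"side z74",onz(C["side"],(273.9,311.2),74))
for n,uv,z in(("top",(217.5,234),38),("side",(215.6,184.6),36)): P=onz(C[n],uv,z);print("cursor",P,gx(P))
P=onz(C["top"],(233.6,209.4),34);print("pointer",P,gx(P))
P=onz(C["side"],(240.4,187.3),88);print("post",P,gx(P))
print("fork",gw(-115,0),"post",gw(65,0))
togo([600,200,200],np.deg2rad(84.9))
E
```

```text
pin tri [ 548.97834963 -328.68618037   77.08251226] 1.3657861913232663
pin top z88 [ 547.73879015 -327.95611446   88.        ] side z74 [ 550.10410075 -326.67333478   74.        ]
cursor [467.09594944 108.04603517  38.        ] [129.32019611 -55.16861621]
cursor [467.82115161 106.21949866  36.        ] [128.43549628 -53.41377718]
pointer [529.02559374  69.35731272  34.        ] [ 64.19652044 -22.13825207]
post [526.00776823  29.25946208  88.        ] [63.63792834 18.06912128]
fork [705.54472252  31.37715586] post [526.25733075  47.3781293 ]
t 0.3 pos [190.1 621.4 231. ] rpy [-3.141   0.      2.8448] shift [-0.5153 -0.2831  0.0312] turn [-4.000e-04  4.000e-04  1.363e+00]
```

```bash
r='[-0.5153,-0.2831,0,0,0,1.363,1]'; python3 -m jog '[[[-0.515,-0.283,0,0,0,1.363,1],[-0.515,-0.283,0,0,0,1.363,1],[-0.515,-0.283,0,0,0,1.363,1],[-0.515,-0.283,0,0,0,1.363,1],[-0.515,-0.283,0,0,0,1.363,1]]]'; python3 -c "
from h import *
togo([600,80,330],np.deg2rad(84.9))"
```

```text
time_s: 0.92
position: [409.2, 395.9, 231.5]
tcp_rot: [3.141, -0.0, 1.901]
ft_force: [-0.7, 0.1, -0.4]
opening: 85.5
grasp_force: 0.0
t 0.925 pos [409.2 395.9 231.5] rpy [ 3.1412e+00 -4.0000e-04  1.9012e+00] shift [-0.3607  0.0781 -0.0986] turn [ 2.000e-04 -5.000e-04  4.194e-01]
```

```bash
python3 -m jog '[[[-0.36,0.078,-0.1,0,0,0.4194,1],[-0.36,0.078,-0.1,0,0,0.4194,1],[-0.36,0.078,-0.1,0,0,0.4194,1],[-0.36,0.078,-0.1,0,0,0.4194,1],[-0.36,0.078,-0.1,0,0,0.4194,1]]]'; python3 -c "
from h import *
wrist('w1')
togo([600,60,330],np.deg2rad(84.9))"
```

```text
time_s: 1.55
position: [566.3, 138.7, 314.0]
tcp_rot: [3.141, -0.001, 1.488]
ft_force: [1.5, 0.7, -0.5]
opening: 85.2
grasp_force: 0.0
t 1.6 pos [570.2 129.5 316.4] rpy [3.1363e+00 1.8000e-03 1.4789e+00] shift [-0.0665  0.0361 -0.0132] turn [ 0.0053  0.0018 -0.0029]
```

View pics/w1.png

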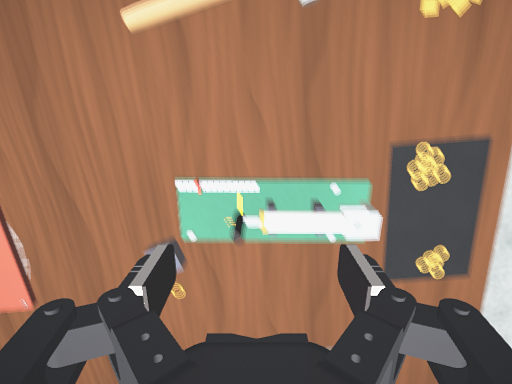

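Wrist view: the gauge is in the middle. Fork (362,222), post (239,225), pointer (240,203), cursor (198,186). The arm was still moving, so I'll settle lower for a measurement.

```bash
python3 -m jog '[[[-0.02,0.037,0.085,0,0,0,1],[-0.02,0.037,0.085,0,0,0,1],[-0.02,0.037,0.085,0,0,0,1],[-0.02,0.037,0.085,0,0,0,1],[-0.02,0.037,0.085,0,0,0,1]]]'; python3 -c "
from h import *
im,c,o=wrist('w2')
print(o['position'],o['tcp_rot'],o['dq'].round(3),'cam',c[2])
cv2.imwrite('pics/w2c.png',cv2.resize(im[100:300,100:500],None,fx=2,fy=2,interpolation=2))
"
```

```text
time_s: 2.22
position: [601.2, 118.3, 230.0]
tcp_rot: [3.139, -0.001, 1.489]
ft_force: [-0.6, 0.4, 0.2]
opening: 85.5
grasp_force: 0.0
[601.16827736 118.29208377 230.01591715] [ 3.13940657e+00 -1.49207737e-03  1.48891747e+00] [ 0.     0.002 -0.     0.006 -0.003 -0.002  0.003] cam [609.27492599 196.69577146 372.67412246]
```

View pics/w2c.png

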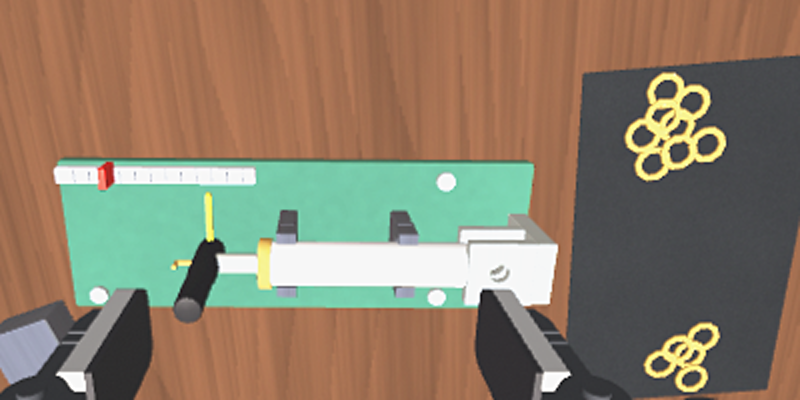

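Crop, converted to full-image pixels: fork hole (349.5,235.5), post top (193,255), pointer tip (204,197), cursor (153,188). Now I'll measure these by masks.

```bash
python3 - <<'E'
from h import *
im=cv2.imread("pics/w2.png"); o=arm.get_obs(); s=arm.snapshot("wrist"); c=cam(s,(o["position"],o["tcp_rot"]))
im=s["pixels"]
m,b=blobs(im,(55,60,40),(90,255,230),300); m=cv2.morphologyEx(m,cv2.MORPH_CLOSE,np.ones((9,9)));m[255:]=0
P=[]
e=[(u,np.where(m[:,u])[0][0]) for u in range(150,360,10)]   # far edge (-y side)
P=np.array([onz(c,q,12)[:2] for q in e]); v,*_=None,
vx,vy,x0,y0=cv2.fitLine(P.astype(np.float32),cv2.DIST_HUBER,0,.01,.01).ravel(); print("far edge dir deg",np.rad2deg(np.arctan2(vy,vx))%180, "pt",x0,y0)
print([gx(q).round(1).tolist() for q in P[::5]])
# left and right edges along the middle row of base
for v in(195,210,225):
    r=np.where(m[v])[0]; print(v,r[0],r[-1],gx(onz(c,(r[0],v),12)),gx(onz(c,(r[-1]+1,v),12)))
print("red",[ (q,gx(onz(c,q[1],36))) for q in blobs(im,(0,120,90),(9,255,255),15)[1] if q[1][1]<250])
for q in blobs(im,(22,130,120),(34,255,255),15)[1]:
    st,ce=q
    if ce[1]<260 and ce[0]<260: print("yel",st,ce,gx(onz(c,ce,34)),"tip",gx(onz(c,(ce[0],st[1]),34)))
# hole: dark spot on fork top face
g=cv2.cvtColor(im,cv2.COLOR_BGR2GRAY)[225:247,336:366]; print(g[::2,::2])
E
```

```text
far edge dir deg 174.86794 pt 621.84406 97.59878
[[134.5, -58.7], [68.4, -57.8], [2.2, -58.2], [-64.1, -58.6], [-130.7, -57.7]]
195 131 365 [162.40128939 -36.21512747] [-154.41383434  -38.27958884]
210 133 353 [162.42535203 -14.5827025 ] [-140.64555684  -16.50056411]
225 135 227 [162.45026385   7.8131413 ] [32.85861941  7.01832307]
red [(([149, 181, 8, 14, 90], [152.6, 187.6]), array([123.1716388 , -54.08907281]))]
yel [203, 196, 4, 25, 59] [204.5, 208.7] [ 60.25494768 -25.58800079] tip [ 59.42214603 -42.79939146]
[[248 247 247 247 247 247 247 247 247 247 247 247 247 247 247]
 [248 247 247 247 247 247 247 247 247 247 247 247 247 247 247]
 [248 247 247 247 247 247 247 247 247 247 247 247 247 247 247]
 [247 247 247 247 247 247 248 249 248 247 247 247 247 247 247]
 [247 247 247 247 247 249 254 157 218 248 247 247 247 247 247]
 [247 247 247 247 249 137 154 175 252 175 248 247 247 247 247]
 [247 247 247 247 249 214 226 252 222 193 248 247 247 247 247]
 [247 247 247 247 248 188 217 150 162 250 247 247 247 247 247]
 [247 247 247 247 247 250 237 240 251 248 247 247 247 247 247]
 [247 247 250 255 254 252 250 251 251 250 248 247 247 247 247]
 [247 248 237  36  33  89 138 137 136 138 233 248 247 247 247]]
```

```bash
python3 - <<'E'
import re
t=open("h.py").read().replace("O=np.array([591.,41.6])","O=np.array([596.2,44.1])"); open("h.py","w").write(t)
from h import *
o=arm.get_obs(); c=cam(arm.snapshot("wrist"),(o["position"],o["tcp_rot"]))
P=onz(c,(350,237),66); print("hole",P,gx(P)); print("TCP px",proj(c,o["position"]))
togo([550,-290,200],Y-np.pi/2)
E
```

```text
hole [709.8602533   33.46886675  66.        ] [-114.15532691    0.48529699]
TCP px (np.float64(252.53939018742813), np.float64(248.2301728492489))
t 2.375 pos [600.9 118.  229.3] rpy [ 3.1403e+00 -1.0000e-03  1.4886e+00] shift [-0.4108 -0.0173  0.0288] turn [ 0.0013 -0.001   0.0068]
```

```bash
python3 -m jog '[[[-0.411,-0.017,0.03,0,0,0,1],[-0.411,-0.017,0.03,0,0,0,1],[-0.411,-0.017,0.03,0,0,0,1],[-0.411,-0.017,0.03,0,0,0,1],[-0.411,-0.017,0.03,0,0,0,1]]]'; python3 -m jog '[[[-0.1,0.002,0,0,0,0,1],[-0.1,0.002,0,0,0,0,1],[-0.1,0.002,0,0,0,0,1],[-0.1,0.002,0,0,0,0,1]]]'; python3 - <<'E'
from h import *
im,c,o=wrist('w3'); print(o["position"],o["tcp_rot"],abs(o["dq"]).max())
print("red",[ (q,onz(c,q[1],72)) for q in blobs(im,(0,150,90),(9,255,255),15)[1]])
E
```

```text
time_s: 3.0
position: [562.0, -193.4, 206.1]
tcp_rot: [3.14, -0.0, 1.489]
ft_force: [1.8, 0.2, 0.1]
opening: 85.5
grasp_force: 0.0
time_s: 3.5
position: [556.3, -290.8, 205.6]
tcp_rot: [3.141, -0.001, 1.489]
ft_force: [-0.1, 0.5, -0.0]
opening: 85.3
grasp_force: 0.0
[ 556.25453244 -290.80803286  205.58387454] [ 3.14137220e+00 -5.60419407e-04  1.48850965e+00] 0.020838166961910883
red [(([247, 206, 13, 23, 231], [253.5, 216.8]), array([ 552.57961107, -327.24985522,   72.        ]))]
```

View pics/w3.png

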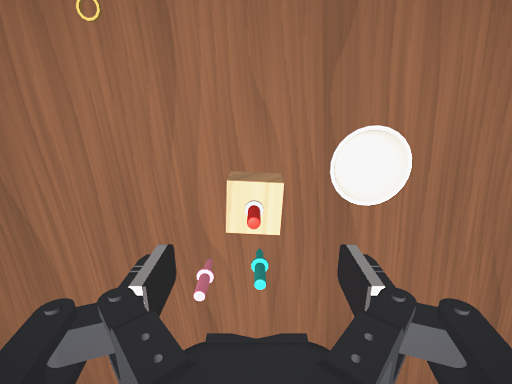

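The picture shows the red pin at (253,217) on its block. The decoys are at (205,280) and (260,267), the tub at (371,165). The pin is at (552.6,-327.2), which agrees with the two-view result to about 4 mm. I'm going down on it.

```bash
python3 -m jog '[[[-0.0365,-0.0005,0.05,0,0,0,1],[-0.0365,-0.0005,0.09,0,0,0,1],[-0.0365,-0.0005,0.135,0,0,0,1],[-0.0365,-0.0005,0.15,0,0,0,1],[-0.0365,-0.0005,0.15,0,0,0,1]]]'; python3 - <<'E'
from h import *
im,c,o=wrist('w4'); print(o["position"],o["tcp_rot"])
b=[q for q in blobs(im,(0,150,90),(9,255,255),15)[1]]
for st,ce in b: print(st,ce,"z72",onz(c,ce,72))
E
```

```text
time_s: 4.18
position: [552.7, -326.9, 55.5]
tcp_rot: [-3.141, -0.0, 1.489]
ft_force: [-0.3, -1.2, 0.4]
opening: 85.2
grasp_force: 0.0
[ 552.69712633 -326.9334921    55.49866201] [-3.14080866e+00 -4.64912785e-04  1.48939063e+00]
[237, 238, 29, 61, 1461] [251.5, 269.3] z72 [ 552.11212716 -329.93768962   72.        ]
```

```bash
python3 -m jog '[[[-0.002,0,0,0,0,0,1],[-0.002,0,0,0,0,0,0],[-0.002,0,0,0,0,0,0],[-0.002,0,0,0,0,0,0],[-0.002,0,0,0,0,0,0]]]'; python3 -m jog '[[[0,0,0,0,0,0,0],[0,0,0,0,0,0,0]]]'
```

```text
time_s: 4.85
position: [551.9, -330.0, 55.5]
tcp_rot: [-3.141, -0.0, 1.488]
ft_force: [-9.8, 2.3, 13.3]
opening: 12.6
grasp_force: 48.3
time_s: 5.1
position: [551.8, -330.0, 55.6]
tcp_rot: [-3.141, -0.0, 1.488]
ft_force: [-3.3, 2.0, 5.7]
opening: 12.3
grasp_force: 58.6
```

```bash
python3 -m jog '[[[0,0,-0.03,0,0,0,0],[0,0,-0.06,0,0,0,0],[0,0,-0.095,0,0,0,0],[0,0,-0.095,0,0,0,0]]]'; python3 - <<'E'
from h import *
im,c,o=wrist('w5')
for st,ce in blobs(im,(0,150,90),(9,255,255),15)[1]: print(st,ce)
togo([710,33.5,150],Y-np.pi/2)
E
```

```text
time_s: 5.6
position: [553.7, -331.1, 153.1]
tcp_rot: [3.137, 0.002, 1.488]
ft_force: [-0.1, 0.4, -1.3]
opening: 12.4
grasp_force: 58.7
[243, 232, 28, 60, 1373] [256.3, 262.7]
t 5.65 pos [ 552.9 -330.3  151.2] rpy [3.1393e+00 6.0000e-04 1.4881e+00] shift [0.3755 0.1265 0.0013] turn [0.0023 0.0006 0.0063]
```

```bash
python3 -m jog '[[[0.375,0.1265,0,0,0,0.006,0],[0.375,0.1265,0,0,0,0.006,0],[0.375,0.1265,0,0,0,0.006,0],[0.375,0.1265,0,0,0,0.006,0],[0.375,0.1265,0,0,0,0.006,0]]]';  python3 -c "
from h import *
togo([710,33.5,135],Y-np.pi/2)"
```

```text
time_s: 6.28
position: [676.3, -40.9, 148.9]
tcp_rot: [-3.14, -0.0, 1.482]
ft_force: [1.1, 0.2, -0.4]
opening: 12.2
grasp_force: 58.6
t 6.275 pos [676.3 -40.9 148.9] rpy [-3.14   -0.      1.4821] shift [0.077  0.027  0.0138] turn [-0.0016 -0.      0.0003]
```

```bash
python3 -m jog '[[[0.05,0.018,0,0,0,0,0],[0.068,0.024,0,0,0,0,0],[0.068,0.024,0,0,0,0,0],[0.068,0.024,0,0,0,0,0]]]';  python3 - <<'E'
from h import *
togo([710,33.5,135],Y-np.pi/2)
im,c,o=wrist('w6')
print("tcp",o["position"],"pred hole px",proj(c,[709.9,33.5,66]), "tip px",proj(c,o["position"]+[0,0,-47.]))
u,v=map(int,proj(c,[709.9,33.5,66])); a=im[v-75:v+75,u-100:u+100]; cv2.imwrite("pics/w6c.png",cv2.resize(a,None,fx=4,fy=4,interpolation=2)); print(u-100,v-75)
E
```

```text
time_s: 6.78
position: [705.5, 19.6, 150.0]
tcp_rot: [-3.141, 0.001, 1.479]
ft_force: [-1.0, -0.6, -1.2]
opening: 12.4
grasp_force: 58.6
t 6.775 pos [705.5  19.6 150. ] rpy [-3.1409e+00  1.5000e-03  1.4790e+00] shift [0.0143 0.0032 0.015 ] turn [-0.0007  0.0014 -0.0027]
tcp [705.48231909  19.62021021 150.03516598] pred hole px (np.float64(257.4805113238433), np.float64(183.3204944709177)) tip px (np.float64(253.35957348118725), np.float64(216.20686184777156))
157 108
```

View pics/w6c.png

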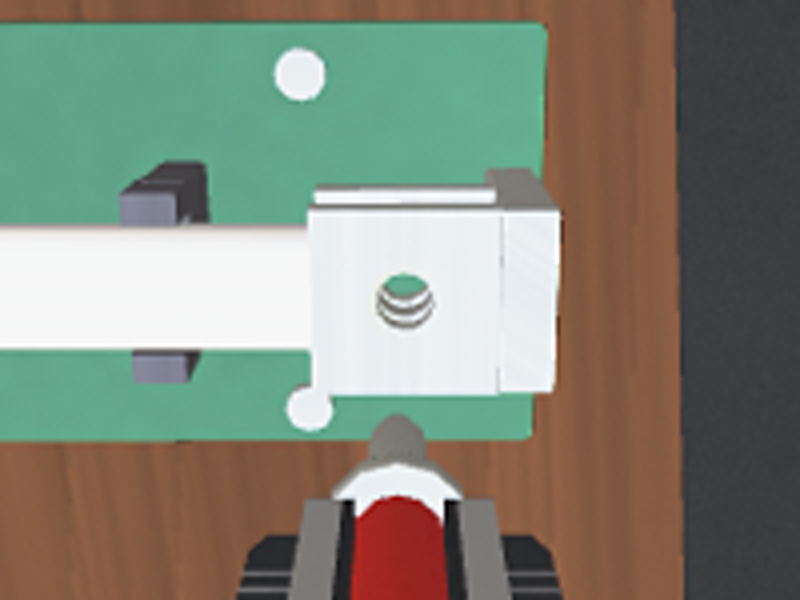

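The crop shows the open, aligned hole at full pixel (258.3,183.3), where I predicted it. The pin tip shows at (256.5,212), and I'll use it to correct the offset.

```bash
python3 - <<'E'
from h import *
o=arm.get_obs(); c=cam(arm.snapshot("wrist"),(o["position"],o["tcp_rot"])); p=o["position"]; print(p)
t=onz(c,(256.5,211.8),p[2]-46.6)-[0,2.5,0]
f=onz(c,(256.4,108+462/4),p[2]-10.6+0)-[0,11,0]
h=onz(c,(258.3,183.3),66)
print("tip-tcp",t-p,"flange-tcp",f-p,"hole",h,"hole-tip",h-t)
togo(p+[*(h-t)[:2],-12],Y-np.pi/2)
E
```

```text
[705.55485072  19.41696363 150.33527834]
tip-tcp [  2.61945423   0.88953932 -46.6       ] flange-tcp [  3.15323554  -0.68187084 -10.6       ] hole [710.68878119  33.18398925  66.        ] hole-tip [  2.51447624  12.8774863  -37.73527834]
t 6.875 pos [705.7  19.6 150.6] rpy [-3.1416e+00  7.0000e-04  1.4786e+00] shift [0.0128 0.0012 0.0122] turn [-0.      0.0007 -0.0032]
```

```bash
python3 -m jog '[[[0.013,0.0015,0.01,0,0,0,0],[0.013,0.0015,0.02,0,0,0,0],[0.013,0.0015,0.025,0,0,0,0],[0.013,0.0015,0.025,0,0,0,0],[0.013,0.0015,0.025,0,0,0,0]]]';  python3 - <<'E'
from h import *
im,c,o=wrist('w7'); p=o["position"];print(p,o["ft_force"])
u,v=map(int,proj(c,[710.7,33.2,66])); a=im[v-60:v+60,u-80:u+80]; cv2.imwrite("pics/w7c.png",cv2.resize(a,None,fx=5,fy=5,interpolation=2)); print(u-80,v-60)
E
```

```text
time_s: 7.5
position: [709.0, 34.9, 125.7]
tcp_rot: [3.141, 0.0, 1.482]
ft_force: [-0.4, 0.3, -0.5]
opening: 12.2
grasp_force: 58.6
[708.98700409  34.86986987 125.72833485] [-0.41734865  0.28461995 -0.50633378]
175 151
```

View pics/w7c.png

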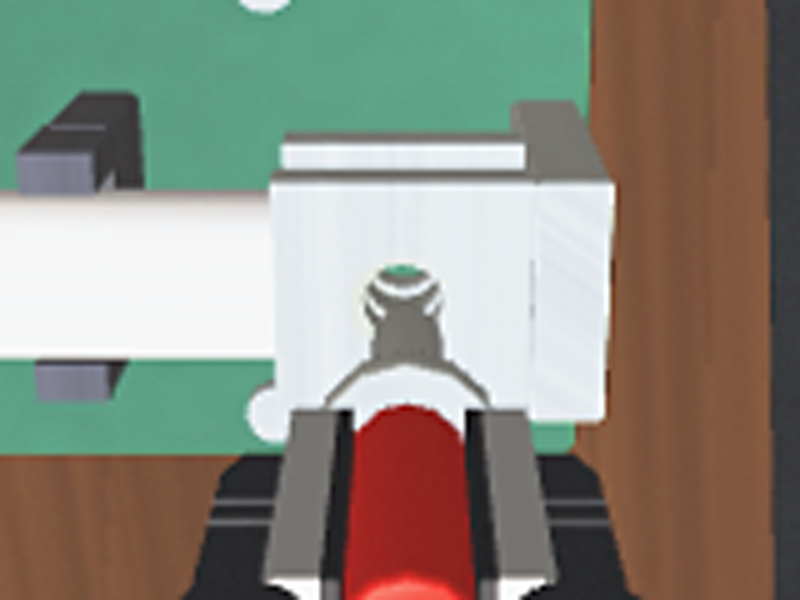

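The crop shows the tip above the hole: hole centre at about (255.4,211.4), far edge of the tip at about (256.2,212). I'll turn this into a residual.

```bash
python3 - <<'E'
from h import *
o=arm.get_obs(); c=cam(arm.snapshot("wrist"),(o["position"],o["tcp_rot"])); p=o["position"]; print(p)
t=onz(c,(256.2,212),p[2]-46.6)-[0,2.5,0]; h=onz(c,(255.4,211.4),66)
print("tip-tcp",t-p,"hole",h,"hole-tip",h-t)
E
```

```text
[709.0486912   34.87783188 125.85602583]
tip-tcp [  2.42993113   0.80043377 -46.6       ] hole [710.45206923  33.45423658  66.        ] hole-tip [ -1.0265531   -2.22402907 -13.25602583]
```

```bash
python3 -m jog '[[[-0.0023,-0.0009,0.002,0,0,0,0],[-0.0023,-0.0009,0.008,0,0,0,0],[-0.0023,-0.0009,0.013,0,0,0,0],[-0.0023,-0.0009,0.018,0,0,0,0],[-0.0023,-0.0009,0.02,0,0,0,0]]]'; python3 -m jog '[[[0,0,0.003,0,0,0,0],[0,0,0.006,0,0,0,0]]]'
```

```text
time_s: 8.22
position: [707.6, 33.0, 104.9]
tcp_rot: [-3.141, 0.0, 1.482]
ft_force: [1.3, -0.5, -1.0]
opening: 12.2
grasp_force: 58.6
time_s: 8.48
position: [707.9, 32.9, 99.4]
tcp_rot: [3.141, 0.0, 1.482]
ft_force: [1.3, -0.8, -0.8]
opening: 12.1
grasp_force: 58.6
```

The tip is about 13 mm below the fork's top face with no resistance, so it's in. Continuing down.

```bash
python3 -m jog '[[[0,0,0.005,0,0,0,0],[0,0,0.01,0,0,0,0],[0,0,0.015,0,0,0,0],[0,0,0.019,0,0,0,0],[0,0,0.019,0,0,0,0]]]'; python3 -m jog '[[[0,0,0.002,0,0,0,0],[0,0,0.004,0,0,0,0],[0,0,0.006,0,0,0,0]]]'
```

```text
time_s: 9.1
position: [707.6, 32.9, 80.0]
tcp_rot: [-3.141, 0.0, 1.482]
ft_force: [0.8, -2.2, -1.7]
opening: 12.6
grasp_force: 58.5
time_s: 9.48
position: [708.0, 32.8, 76.4]
tcp_rot: [3.141, -0.001, 1.482]
ft_force: [-10.1, -0.1, 24.7]
opening: 12.5
grasp_force: 61.7
```

```bash
python3 -m jog '[[[0,0,0,0,0,0,1],[0,0,0,0,0,0,1],[0,0,-0.03,0,0,0,1],[0,0,-0.06,0,0,0,1],[0,0,-0.06,0,0,0,1]]]'; python3 - <<'E'
from h import *
im,c,o=wrist('w8'); print(o["position"],o["ft_force"])
r=[q for q in blobs(im,(0,150,90),(9,255,255),15)[1]]; print(r)
for st,ce in r: print("if centre z=90:",onz(c,ce,90))
u,v=map(int,proj(c,[708,33,75])); v=min(v,314); a=im[v-70:v+70,u-90:u+90]; cv2.imwrite("pics/w8c.png",cv2.resize(a,None,fx=4,fy=4,interpolation=2)); print(u-90,v-70)
print([proj(c,[708,33,z]) for z in(66,71,109)])
togo([*gw(65,0),140],Y-np.pi/2); print("post",gw(65,0))
E
```

```text
time_s: 10.1
position: [709.2, 33.1, 137.1]
tcp_rot: [3.138, -0.001, 1.482]
ft_force: [0.1, 0.9, -1.1]
opening: 85.3
grasp_force: 0.0
[709.19444669  33.06355726 137.05561837] [ 0.12816391  0.90985123 -1.14448738]
[([244, 199, 20, 35, 545], [253.6, 216.2])]
if centre z=90: [709.60054453  33.12179526  90.        ]
161 139
[(np.float64(251.76709915357054), np.float64(205.0759772512394)), (np.float64(251.70138154523693), np.float64(207.2700914851647)), (np.float64(251.0923016926789), np.float64(227.60544464212393))]
t 10.15 pos [708.3  33.2 135.3] rpy [ 3.1400e+00 -6.0000e-04  1.4821e+00] shift [ 0.0009 -0.1776 -0.005 ] turn [ 0.0016 -0.0006  0.0003]
post [531.45733075  49.8781293 ]
```

View pics/w8c.png

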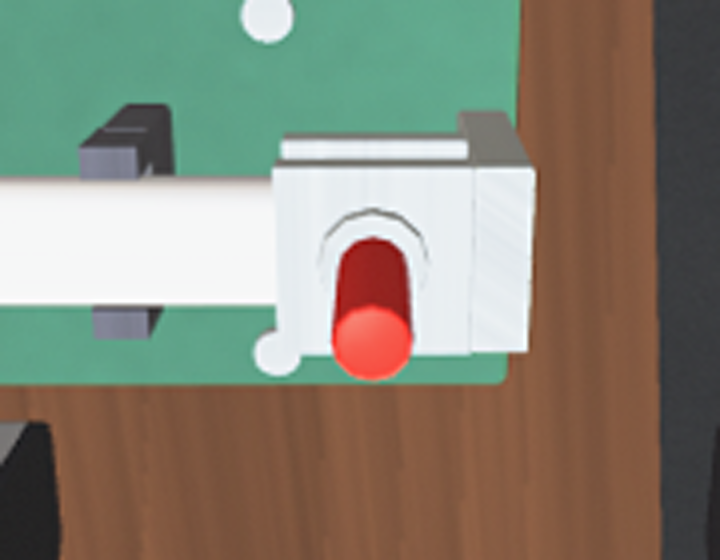

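The crop shows the red head standing upright with its flange flat on the fork plate, so the pin is home. Next is a close measurement of the cursor and pointer.

```bash
python3 -m jog '[[[0,-0.06,-0.015,0,0,0,1],[0,-0.12,-0.015,0,0,0,1],[0,-0.18,-0.015,0,0,0,1],[0,-0.21,-0.015,0,0,0,1],[0,-0.21,-0.015,0,0,0,1]]]'; python3 -m jog '[[[0,0,0,0,0,0,1],[0,0,0,0,0,0,1]]]'; python3 - <<'E'
from h import *
im,c,o=wrist('w9'); print(o["position"],o["tcp_rot"],abs(o["dq"]).max())
m,b=blobs(im,(0,120,90),(9,255,255),15)
for st,ce in b:
    print("red",st,ce,gx(onz(c,ce,36)))
    for v in range(st[1],st[1]+st[3],2):
        r=np.where(m[v,st[0]:st[0]+st[2]])[0]+st[0]; print(v,r[0],r[-1],gx(onz(c,((r[0]+r[-1])/2,v),38)).round(1))
m,b=blobs(im,(22,130,120),(34,255,255),15)
for st,ce in b: print("yel",st,ce,gx(onz(c,ce,35.5)),"tip",gx(onz(c,(ce[0],st[1]),35.5)))
a=im[110:280,100:330]; cv2.imwrite("pics/w9c.png",cv2.resize(a,None,fx=3,fy=3,interpolation=2))
E
```

```text
time_s: 10.78
position: [496.2, 52.6, 148.6]
tcp_rot: [-3.139, -0.002, 1.484]
ft_force: [-0.1, 0.8, 0.2]
opening: 85.5
grasp_force: 0.0
time_s: 11.02
position: [499.2, 51.4, 149.2]
tcp_rot: [3.142, 0.001, 1.481]
ft_force: [0.5, 0.3, 0.5]
opening: 85.4
grasp_force: 0.0
[499.22252823  51.40461536 149.19914684] [3.14157267e+00 1.06301390e-03 1.48139588e+00] 0.0027692769411907605
red [214, 125, 7, 19, 102] [217.3, 134.2] [129.89274509 -50.24389551]
125 219 219 [127.8 -58.4]
127 214 220 [129.6 -56.7]
129 214 220 [129.7 -55. ]
131 214 220 [129.8 -53.2]
133 214 220 [129.8 -51.5]
135 214 220 [129.9 -49.8]
137 214 220 [130. -48.]
139 214 220 [130.1 -46.2]
141 214 219 [130.6 -44.5]
143 214 218 [131.1 -42.7]
red [502, 193, 10, 17, 127] [507.2, 200.9] [-147.01653523   13.16132036]
193 510 511 [-146.1    4.5]
195 506 511 [-144.7    6.5]
197 503 511 [-143.9    8.5]
199 502 511 [-143.9   10.5]
201 502 511 [-144.5   12.6]
203 502 511 [-145.    14.6]
205 503 511 [-146.1   16.6]
207 506 511 [-148.1   18.7]
209 511 511 [-151.1   20.8]
yel [286, 146, 5, 35, 122] [287.9, 163.2] [ 65.76546125 -23.75079423] tip [ 66.31048679 -39.62892194]
yel [329, 179, 9, 7, 28] [334.0, 181.5] [21.60922921 -6.1671548 ] tip [21.81568786 -8.61071045]
```

View pics/w9c.png

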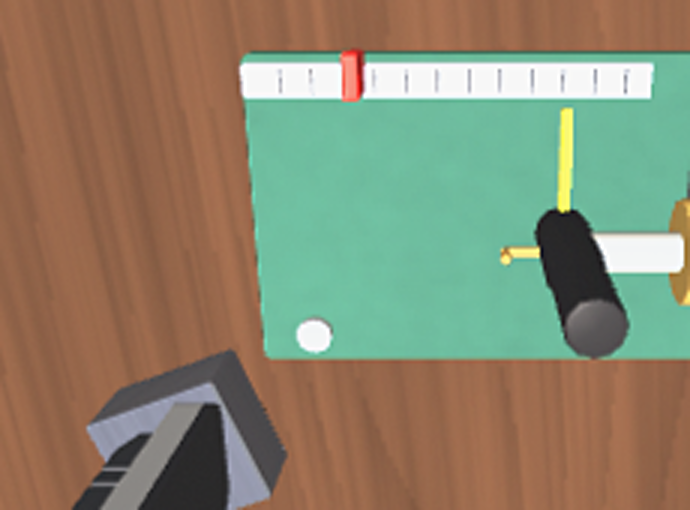

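The crop shows the red cursor at full pixel (217,134), the pointer tip at (289,146) and the post top at (299,219). I'll check the scale against the base edge and the rule's ticks.

```bash
python3 - <<'E'
from h import *
o=arm.get_obs(); c=cam(arm.snapshot("wrist"),(o["position"],o["tcp_rot"]))
f=lambda x,y,z:gx(onz(c,(100+x/3,110+y/3),z)).round(1)
print("base left z12",f(244,60,12),f(262,300,12)); 
for z in(20,26,34): print("ticks z",z,f(280,80,z),f(626,80,z),(f(280,80,z)-f(626,80,z))[0]/11,"rule ends",f(241,80,z),f(653,80,z))
print("post top",f(597,328,110),"cursor z38",f(351,75,38),"tip z34",f(567,112,34))
togo([528.7,48.9,73],Y-np.pi/2)
E
```

```text
base left z12 [168.  -51.6] [168.5  32. ]
ticks z 20 [155.  -46.1] [ 45.1 -46.1] 9.990909090909092 rule ends [167.4 -46.1] [ 36.5 -46.1]
ticks z 26 [153.7 -46.8] [ 46.2 -46.8] 9.772727272727272 rule ends [165.8 -46.8] [ 37.8 -46.8]
ticks z 34 [151.9 -47.7] [ 47.7 -47.7] 9.472727272727273 rule ends [163.7 -47.7] [ 39.5 -47.7]
post top [65.2  0.6] cursor z38 [129.9 -49.6] tip z34 [ 65.1 -38.1]
t 11.125 pos [499.1  51.3 149.2] rpy [-3.1415e+00  1.2000e-03  1.4813e+00] shift [0.0003 0.0297 0.0762] turn [-0.0001  0.0012 -0.0005]
```

```bash
python3 -m jog '[[[0,0.03,0.01,0,0,0,1],[0,0.03,0.045,0,0,0,1],[0,0.03,0.075,0,0,0,1],[0,0.03,0.075,0,0,0,1],[0,0.03,0.075,0,0,0,1]]]'; python3 -m jog '[[[0,0,0,0,0,0,0],[0,0,0,0,0,0,0],[0,0,0,0,0,0,0],[0,0,0,0,0,0,0],[0,0,0,0,0,0,0]]]'; python3 -m jog '[[[0,0,0,0,0,0,0],[0,0,0,0,0,0,0]]]'; python3 - <<'E'
from h import *
im,c,o=wrist('w10'); p=o["position"]; print(p,o["ft_force"],gx(p))
for n,lo,hi,z in(("red",(0,120,90),(9,255,255),38),("yel",(22,130,120),(34,255,255),35.5)):
    for st,ce in blobs(im,lo,hi,15)[1]: print(n,st,ce,gx(onz(c,ce,z)),"top",gx(onz(c,(ce[0],st[1]),z)))
E
```

```text
time_s: 11.75
position: [529.2, 48.7, 75.4]
tcp_rot: [3.141, 0.0, 1.481]
ft_force: [-0.2, 0.5, -0.3]
opening: 85.6
grasp_force: 0.0
time_s: 12.38
position: [528.6, 49.1, 74.8]
tcp_rot: [3.141, -0.0, 1.482]
ft_force: [-1.6, 0.1, 4.5]
opening: 14.5
grasp_force: 58.5
time_s: 12.62
position: [528.7, 49.1, 74.8]
tcp_rot: [3.141, -0.0, 1.482]
ft_force: [-1.1, 0.4, 7.2]
opening: 14.4
grasp_force: 58.6
[528.6651701   49.10771117  74.80735494] [-1.06754835  0.43499844  7.19106672] [67.71262089  1.01557525]
red [150, 136, 17, 24, 327] [158.0, 147.1] [128.08865767 -50.75095127] top [127.35055751 -57.71838176]
yel [254, 164, 5, 46, 190] [256.4, 185.5] [ 65.47916633 -24.57600734] top [ 65.48780823 -39.29982311]
yel [312, 218, 13, 22, 113] [317.6, 227.7] [22.18374464  6.51034147] top [22.68004361 -0.90850088]
yel [230, 229, 12, 4, 25] [236.0, 229.8] [79.91502837  8.13132538] top [79.90167052  7.51021831]
yel [313, 237, 11, 10, 32] [317.0, 241.9] [21.86796842 17.68377365] top [22.12623917 13.7851575 ]
```

Post gripped. Pulling 60 mm first, then measuring again.

```bash
python3 -m jog '[[[0,-0.015,0,0,0,0,0],[0,-0.03,0,0,0,0,0],[0,-0.045,0,0,0,0,0],[0,-0.058,0,0,0,0,0],[0,-0.06,0,0,0,0,0]]]'; python3 -m jog '[[[0,0,0,0,0,0,0],[0,0,0,0,0,0,0]]]'; cat > m.py <<'E'
from h import *
import sys
im,c,o=wrist(sys.argv[1]); p=o["position"]; print(o["time_s"],p,o["ft_force"],gx(p),o["opening"],o["grasp_force"])
for n,lo,hi,z in(("red",(0,120,90),(9,255,255),38),("yel",(22,130,120),(34,255,255),35.5)):
    m,b=blobs(im,lo,hi,15)
    for st,ce in b:
        if not(220<ce[0]<300 and ce[1]<230): continue
        print(n,st,ce)
        for v in range(st[1],st[1]+st[3],5):
            r=np.where(m[v,st[0]:st[0]+st[2]])[0]+st[0]; print(v,r[0],r[-1],gx(onz(c,(r[0]-.5,v),z)).round(1),gx(onz(c,(r[-1]+.5,v),z)).round(1))
a=im[100:250,170:370]; cv2.imwrite(f"pics/{sys.argv[1]}c.png",cv2.resize(a,None,fx=4,fy=4,interpolation=2))
E
python3 m.py w11
```

```text
time_s: 13.3
position: [469.9, 54.4, 74.9]
tcp_rot: [3.137, -0.001, 1.482]
ft_force: [9.5, -0.6, -7.5]
opening: 14.3
grasp_force: 58.8
time_s: 13.55
position: [470.5, 54.3, 74.9]
tcp_rot: [3.137, -0.0, 1.482]
ft_force: [9.9, -0.0, -5.1]
opening: 14.4
grasp_force: 59.0
13.55 [470.45265985  54.27059789  74.89526256] [ 9.88073714e+00 -1.74263852e-03 -5.12663689e+00] [126.1536228    1.04788823] 14.364943498837297 59.03396481771807
red [242, 135, 8, 25, 190] [245.5, 147.6]
135 244 244 [131.9 -58.3] [131.3 -58.3]
140 242 249 [133.2 -55.2] [128.1 -55.2]
145 242 249 [133.2 -52.1] [128.2 -52.1]
150 242 249 [133.3 -48.9] [128.2 -48.9]
155 242 249 [133.3 -45.7] [128.2 -45.7]
yel [254, 164, 5, 45, 225] [256.0, 186.0]
164 254 258 [125.7 -39.3] [122.4 -39.3]
169 254 258 [125.7 -35.9] [122.4 -35.9]
174 254 258 [125.7 -32.5] [122.4 -32.5]
179 254 258 [125.7 -29.1] [122.4 -29. ]
184 254 258 [125.7 -25.6] [122.3 -25.6]
189 254 258 [125.7 -22.1] [122.3 -22.1]
194 254 258 [125.7 -18.5] [122.3 -18.5]
199 254 258 [125.7 -14.9] [122.3 -14.9]
204 254 258 [125.8 -11.3] [122.3 -11.3]
yel [229, 229, 14, 3, 36] [235.4, 229.9]
229 229 242 [143.5   7.5] [133.6   7.6]
```

```bash
python3 -m jog '[[[0,-0.004,0,0,0,0,0],[0,-0.0066,0,0,0,0,0],[0,-0.0066,0,0,0,0,0],[0,-0.0066,0,0,0,0,0],[0,-0.0066,0,0,0,0,0]]]'; python3 m.py w12 | sed -n 1,5p; python3 m.py w12 | grep -A2 yel
```

```text
time_s: 14.22
position: [464.0, 54.9, 74.9]
tcp_rot: [3.137, -0.0, 1.482]
ft_force: [8.9, 0.1, -5.6]
opening: 14.2
grasp_force: 59.0
14.225 [463.99087675  54.86414026  74.87840598] [ 8.91226398  0.13694107 -5.61777594] [132.64258666   1.03111132] 14.178767840672371 58.999879241673625
red [252, 135, 8, 25, 176] [255.1, 147.4]
135 253 253 [132.7 -58.3] [132.1 -58.3]
140 252 259 [133.4 -55.2] [128.3 -55.2]
145 252 258 [133.4 -52.1] [128.9 -52.1]
yel [254, 164, 5, 45, 225] [256.0, 186.0]
164 254 258 [132.1 -39.3] [128.8 -39.3]
169 254 258 [132.1 -35.9] [128.8 -35.9]
```

```bash
python3 -m jog '[[[0,-0.0004,0,0,0,0,0],[0,-0.0004,0,0,0,0,0],[0,-0.0004,0,0,0,0,0]]]'; python3 m.py w13 | grep -v "^\(16\|17\|18\|19\|20\)"
```

```text
time_s: 14.7
position: [463.7, 54.9, 74.9]
tcp_rot: [3.137, -0.0, 1.482]
ft_force: [9.4, -0.9, -6.5]
opening: 14.6
grasp_force: 59.0
14.7 [463.70114896  54.89389879  74.90319721] [ 9.43089648 -0.94438929 -6.4554577 ] [132.93381279   1.02722575] 14.587096250057817 58.97146363538923
red [252, 135, 8, 25, 169] [256.0, 147.4]
135 254 254 [132.4 -58.3] [131.7 -58.3]
140 252 259 [133.6 -55.2] [128.6 -55.2]
145 253 259 [133.  -52.1] [128.6 -52.1]
150 253 259 [133.  -48.9] [128.6 -48.9]
155 253 259 [133.1 -45.7] [128.6 -45.7]
yel [254, 164, 5, 45, 225] [256.0, 186.0]
```

View pics/w13c.png

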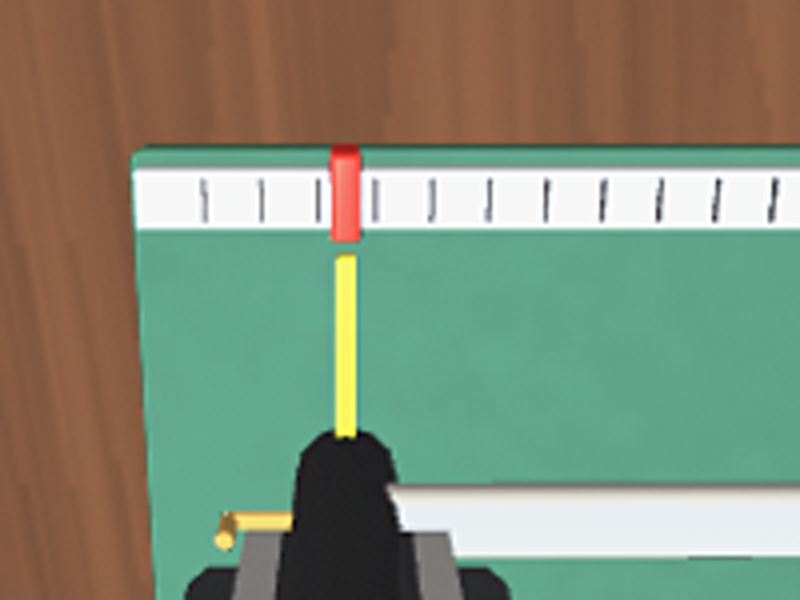

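The pointer (column 256) lines up with the centre of the cursor (column 256), and the post is firmly held. Handing in.

```bash
python3 -c "
from workcell import arm
print(arm.sign_off())"
```

```text
the job is handed in; nothing more can be done
None
```

The job is handed in: the pin is fully home in the fork, and the arm is still holding the post with the yellow pointer level with the red cursor to within about 0.5 mm, at about 15 s of the 48 s allowed; no verdict was returned.

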